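Proof pull of a repaired headset on the spring gauge

ROBOT

A 7-joint arm with a two-finger parallel gripper is mounted at the origin on the work surface. World frame = base frame: x ahead of the robot, y to its left, z up, the work surface at z = 0. Lengths are in m, angles in rad, forces in N, time in s.
With the tool pointing down it reaches from about 0.425 to 0.875 m from the base axis. Payload 9.9 kg.
Tool frame: the origin (TCP) lies between the finger pads, 19 mm behind the fingertips; this is the grasp point; z points along the fingers, y is the direction in which the jaws open and shut (so a half turn about z gives the same grasp; the last joint's range is limited). The gripper opens to 85 mm and grips with 20 to 120 N. Pads are 22 mm wide; open, the fingers measure 114 mm over their backs; the gripper's body (76 mm by 85 mm) begins 54 mm behind the grasp point. The pads swing forward as they close: fully open they stand 13 mm farther back than shut.
Start: joints at [1.068, 0.576, 0.025, 1.437, -0.015, 1.129, -0.057], TCP at [0.275, -0.617, 0.25] pointing down, gripper open.
Joint ranges: [-2.76, 2.76], [-0.34, 2.15], [-1.52, 1.57], [0.19, 2.46], [-1.09, 4.23], [0.17, 1.99], [-2.82, 2.82]. Speed limits (rad/s): [2.22, 2.22, 3.01, 3.01, 3.14, 3.14, 3.14].

INTERFACE

Orientations are given as a unit quaternion [x, y, z, w].
In Python, from station import readout, vision, r gives the robot as it stands.
- The arm moves only by the tool step_arm, never from a script. Its argument "deltas" is one flat list of numbers, 7 for each row, row after row: the turn, a rotation vector about the tool's x, y, z in rad, then the shift along the tool's x, y, z in m, then the opening, from -1 (shut) to 1 (fully open). A call has 1 to 20 rows; each row is the pose to reach, as a shift and turn from the pose measured when the call began, along the tool's axes at that moment; what a row does not reach only later rows make up. A row lasts 1/8 s, in which the tool goes at most 62.5 mm and 10.7 degrees, less where a joint would pass 70% of its speed; a pose out of reach is approached as far as the arm can. A call with a gripper value outside its range is refused whole. The fingers move at their own pace and stop on an object; "grip_force" is the grip in N (left out, the last holds). Time passes only in rows, so rows that repeat a pose let the fingers close. It gives the time, the measured TCP pose, the force and the opening at its end, in the units of the state.
- readout.state(): the state, without advancing time (a new reading comes with each control period).
- vision.camera(name): name is "scene" or "top" or "wrist"; returns a dict with "frame" (384x512x3 uint8, red, green, blue), "z_map" (384x512 float32, m along the optical axis (not along the pixel's ray), 0 where there is no reading), "fovy" (degrees; the focal length in pixels is half the picture's height over the tangent of half this angle, whatever the lens; pixels are square), "cx", "cy" (the principal point, pixels), "world_to_cam" (4x4, takes a point from world to camera coordinates). Camera axes: x right, y down, z forward; pixel columns grow to the right and rows downward; lengths in m; the calibration is good to about 2 mm. A picture is of the moment at which its call begins.
- r.hand_in(): hands the job in, once; it reports no verdict.
The state is a dict: "clock": time; "q": joint angles; "dq": joint speeds; "joint_torque": joint torques, N m; "position": TCP position; "orientation": TCP orientation; "ft_force": force on the tool from outside, world axes, zero at the start; "ft_torque": the same for the moment, N m; "opening": finger opening in m.
Only numpy, scipy, OpenCV 4.12 (cv2) and the standard library are available. Lean on these libraries where they do the work, as an engineer would, in place of code of your own. Each camera call takes 0.05 s, during which the arm holds its last target. There are 200 camera calls.

TASK

This headset's headband has just been repaired and needs a proof pull: put the headband over the draw bar of the spring gauge while the bar is home, and with the headset itself pull the bar out until the pointer stands between the prongs of the rider, never past the rider, and keep it there for a good second. Then ease the bar gently back until it is fully home, and leave the headset hanging freely by its headband on the bar. Leave the rider and the other things on the bench where they are.

Things in the scene. Friction and masses are not known exactly. Their poses are not given: they have to be found in the camera images.
- gauge: Bench spring gauge, fixed. Origin on the table under its housing, z up; the bar is drawn out along its own -x, roughly towards the robot. Grey housing 140 x 50 mm, x -0.07 to 0.07, top at z 0.217 with a white scale, a tick every 10 mm of draw. A 16 mm rod along x (y 0, z 0.19) carries the crossbar. Two 16 mm posts at x 0.02, y +-0.13 carry the light, with arms forward at z 0.357 to 0.373.
- light_bar (a point): Middle of the underside of a white light bar, 36 (x) x 290 (y) x 22 mm, over the draw bar's home place: at x -0.146, z 0.347 of the gauge, axes as the gauge's. It is in the way of an upright gripper at the bar: lean the tool 25 to 45 degrees, wrist towards the gauge's -x.
- bar_mid (a point): Centre of the draw bar, a steel crossbar 14 mm thick, 200 mm long, along the gauge's y, free at both ends; axes as the gauge's. At z 0.19 and, when home, x -0.16 of the gauge. In the middle (y +-0.012) a block joins it to the rod; each half is clear for 88 mm, with 90 mm of free space behind it.
- draw (a joint): How far the bar is drawn out, m: 0 home, at most 0.08. Spring: about 1.8 N at 0, plus 150 N/m (5.6 N at 0.025, 10.1 N at 0.055); it returns by itself and snaps back if let go.
- pointer (a point): The black T-shaped pointer on the top of the housing, moving with the bar; 4 mm thick, 30 mm wide. Site at z 0.23; at x 0.02 of the gauge when home.
- rider (a joint): Setting of the rider, m, 0.025 to 0.055: the draw at which the pointer stands midway between its prongs (joint draw equals joint rider). Stiff; it stays as set and the pointer does not push it.
- rider_notch (a point): Middle between the prongs of the rider, an aluminium piece astride the scale on the top of the housing: two pairs of upright prongs 4 mm thick, 24 mm high, 16 mm apart (clear) along the gauge's x; the pointer passes freely between. Axes as the gauge's.
- headset: Loose headset, 0.2 to 0.32 kg, standing on its two ear cups, headband up; 132 (x) x 56 (y) x 175 mm (z). Origin on the underside midway between the cups, z up; the same turned half round. Cups at x +-0.055, inner faces at +-0.041, z 0 to 0.06. Side straps: inner faces at x +-0.050, z 0.06 to 0.135. Hung on the bar, the cups end 52 mm above the table.
- headset_arch (a point): Middle of the underside of the headband, at (0, 0, 0.145) of the headset; rests on top of the bar when hung, 7 mm above the bar's axis. The band is 6 mm thick, 30 mm wide in y, flat for x +-0.038, then slopes to the straps.
- headset_cushion (a point): Top centre of the grey cushion block on the headband, at (0, 0, 0.175) of the headset: 60 (x) x 34 (y) x 24 mm high. The place to grip, across y, at any lean about y; the headset then stays upright. With the TCP 4 mm below this point the fingertips stay above the headband's underside.
- steel_cup: Steel cup, 80 mm wide, 85 mm high, bystander; origin under its centre.
- screwdriver: Screwdriver lying on the bench, bystander.
- wrench: Wrench lying on the bench, bystander.
- spray_can: Spray can, 60 mm wide, 170 mm high, bystander; origin under its centre.
- carton: Cardboard box 100 x 80 x 60 mm, bystander; origin under its centre.
- beaker: Clear plastic beaker, 90 mm wide, 120 mm high, bystander; origin under its centre.
- tape_roll: Grey ring of 80 mm, 25 mm high, bystander; origin under its centre.
Mind the look-alikes: they are no part of the job. What is shaped like the headset but yellow is not meant.

How it is judged:
By the outcome, as a careful person would: the job done as asked, in the order asked, and still so for the second after the job is handed in, with the robot touching nothing.
It also fails if it takes over 58 s, if anything falls off the work surface, if the arm or the gripper's body presses on something with over 40 N, if the wrist force passes 120 N, or if a joint passes its speed limit or range.

## Working session

There is one attempt and no reset: what is moved stays moved. The work goes in short steps, Python scripts to look and compute and a tool call to move; the robot and the scene stay as the last step left them, time stands still between calls to the robot, and variables do not carry over. Pictures are saved under pics/ and viewed, about 8 in all and at most 12, crops included, and the job is handed in when it is done.

Besides the shell and the picture viewer there is one more tool, called after "Emit:" by a JSON object that holds its "name" and its "arguments", one argument or row to a line. step_arm: Moves the arm, as the interface text tells. Its arguments: {"type":"object","properties":{"deltas":{"type":"array","items":{"type":"number"}},"grip_force":{"type":"number"}},"required":["deltas"]}

```bash
ls; mkdir -p pics
cat > h.py <<'E'
import numpy as np, cv2
from station import readout, vision, r
def cam(n):
    c=vision.camera(n); h=c['frame'].shape[0]; c['f']=h/2/np.tan(np.radians(c['fovy'])/2); return c
def pts(c):
    z=c['z_map']; v,u=np.mgrid[:z.shape[0],:z.shape[1]]
    P=np.stack([(u-c['cx'])/c['f']*z,(v-c['cy'])/c['f']*z,z,np.ones_like(z)],-1)
    W=P@np.linalg.inv(c['world_to_cam']).T
    W[z==0]=np.nan; return W[...,:3]
def save(c,n): cv2.imwrite('pics/'+n,c['frame'][...,::-1])
E
python3 - <<'E'
from h import *
import pickle
ims=[]
for n in ('scene','top'):
    c=cam(n); pickle.dump(c,open(n+'.pkl','wb')); save(c,n+'0.png'); print(n,c['fovy'],c['world_to_cam'].round(3).tolist())
print(readout.state())
E
```

```text
pics
scene 56.27447582745225 [[0.11, 0.994, 0.007, -0.095], [0.869, -0.093, -0.485, -0.345], [-0.482, 0.06, -0.874, 1.553], [0.0, 0.0, 0.0, 1.0]]
top 56.004641650879634 [[0.001, -1.0, -0.003, 0.007], [-0.996, -0.001, -0.092, 0.567], [0.092, 0.003, -0.996, 1.257], [0.0, 0.0, 0.0, 1.0]]
{'clock': 0.1, 'q': array([ 1.06823315,  0.57645989,  0.02485785,  1.4378193 , -0.01499199,
        1.12902257, -0.05647647]), 'dq': array([ 0.00210559, -0.00063947, -0.00201281, -0.00247242, -0.00015842,
       -0.00096973,  0.00022768]), 'joint_torque': array([ 6.08928283e-03, -7.67311478e+01,  2.25783505e+00, -2.86605781e+01,
        1.58172555e-02,  8.65010399e-03,  4.69247902e-05]), 'position': array([ 0.27431964, -0.61632459,  0.24922281]), 'orientation': array([ 9.78154086e-01,  2.07879783e-01, -2.02788226e-04, -7.34697168e-04]), 'ft_force': array([-0.14149852,  0.36608488,  0.01646244]), 'ft_torque': array([-0.02594873,  0.0769378 ,  0.01873443]), 'opening': 0.08518149513032232}
```

View pics/scene0.png

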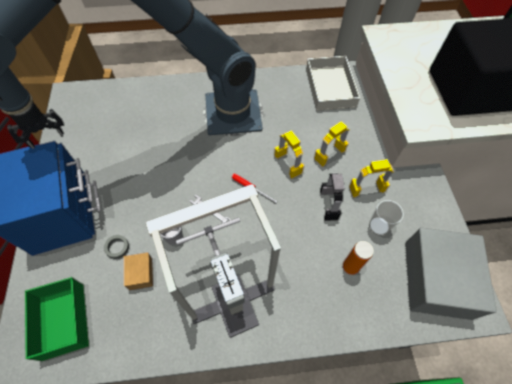

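View pics/top0.png

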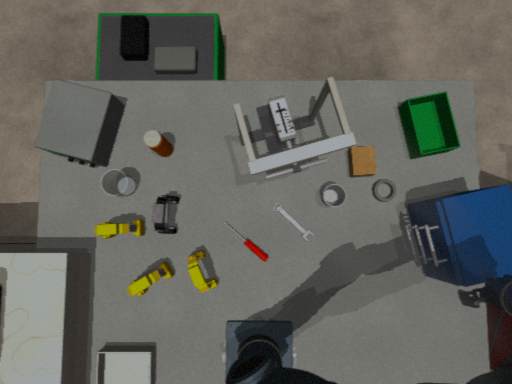

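The scene view shows the dark headset at (332,195). There are three yellow look-alikes at (289,150), (333,142) and (372,177), which I reject by colour. The gauge is at (228,280), with its light frame. In the top view the headset is at (166,213), the light bar at (300,155) and the housing at (283,118).

```bash
cat > m.py <<'E'
from h import *
import pickle
T=pickle.load(open('top.pkl','rb'));S=pickle.load(open('scene.pkl','rb'))
def rect(P,name):
    (c,s,a)=cv2.minAreaRect(P[:,:2].astype(np.float32)*1000); print(name,len(P),'c',np.round(c,1),'size',np.round(s,1),'ang',round(a,2),'zmed',np.median(P[:,2]).round(4),'mean',P.mean(0).round(4))
for nm,c,hb,gb in (('top',T,(145,190,185,240),(225,75,365,185)),('scene',S,(312,165,352,225),(140,180,290,335))):
    W=pts(c); w=W[hb[1]:hb[3],hb[0]:hb[2]].reshape(-1,3); 
    rect(w[w[:,2]>.167],nm+' cushion'); rect(w[w[:,2]>.02],nm+' headset')
    w=W[gb[1]:gb[3],gb[0]:gb[2]].reshape(-1,3); z=w[:,2]
    rect(w[(z>.355)&(z<.38)&(w[:,0]<0.63)],nm+' light'); rect(w[(z>.207)&(z<.225)],nm+' housing'); rect(w[(z>.185)&(z<.205)],nm+' bar')
a=cv2.resize(T['frame'][75:190,225:365],None,fx=4,fy=4,interpolation=cv2.INTER_CUBIC)
b=cv2.resize(T['frame'][175:290,100:140+75],None,fx=4,fy=4,interpolation=cv2.INTER_CUBIC)[:, :240*2]
cv2.imwrite('pics/crop.png',cv2.resize(np.hstack([a,b[:460]]),None,fx=.77,fy=.77)[...,::-1])
E
python3 m.py
```

```text
top cushion 214 c [486.2 319.5] size [34.8 58.1] ang 86.58 zmed 0.1751 mean [0.4861 0.3188 0.1752]
top headset 586 c [486.4 318.1] size [ 54.6 131.6] ang 85.46 zmed 0.1497 mean [0.4853 0.3153 0.1279]
top light 677 c [626.9 -52.1] size [ 47.1 174.8] ang 15.51 zmed 0.3713 mean [ 0.6123 -0.031   0.3708]
top housing 710 c [774.4 -83.7] size [235.4 217.3] ang 52.74 zmed 0.2174 mean [ 0.7769 -0.0689  0.2172]
top bar 423 c [724.8 -80.5] size [228.8 275.8] ang 14.44 zmed 0.1966 mean [ 0.656  -0.1039  0.1966]
scene cushion 180 c [485.3 316.4] size [34.5 62.1] ang 86.09 zmed 0.1755 mean [0.4874 0.3159 0.1753]
scene headset 697 c [480.7 348.4] size [116.6 148.1] ang 86.1 zmed 0.1112 mean [0.499  0.3146 0.1078]
scene light 608 c [605.4 -54.1] size [ 49.3 169.4] ang 0.09 zmed 0.3714 mean [ 0.6139 -0.0303  0.371 ]
scene housing 900 c [803.6 -63.4] size [173.7 211.6] ang 55.3 zmed 0.2173 mean [ 0.7829 -0.0689  0.2172]
scene bar 527 c [729.5 -85.1] size [240.9 275.3] ang 16.72 zmed 0.1967 mean [ 0.6611 -0.1047  0.1964]
```

View pics/crop.png

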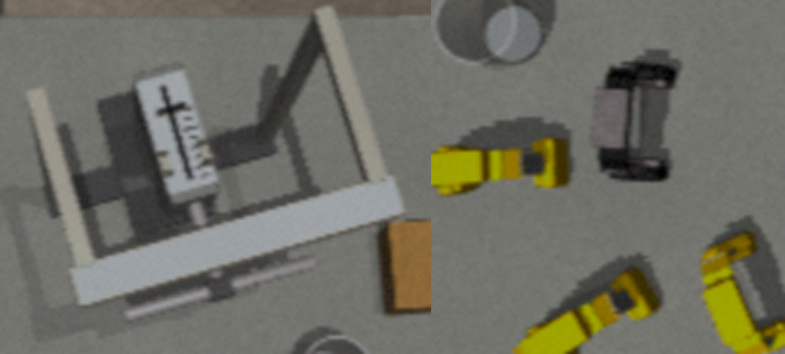

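The crop confirms the dark headset with its grey cushion, and its long axis lies nearly along world x. The gauge is yawed about +15°. The +y half of the bar (left in the picture) is clear, so I'll use that side. Next I refine the gauge pose.

```bash
cat > m2.py <<'E'
from h import *
import pickle
from scipy.optimize import least_squares
T=pickle.load(open('top.pkl','rb'));S=pickle.load(open('scene.pkl','rb'))
for c,n in((T,'top'),(S,'scene')):
    W=pts(c).reshape(-1,3); z=W[:,2]; col=c['frame'].reshape(-1,3)
    g=np.array([.78,-.07]); a=np.radians(15)
    for it in range(6):
        R=np.array([[np.cos(a),-np.sin(a)],[np.sin(a),np.cos(a)]])
        L=(W[:,:2]-g)@R
        li=(z>.36)&(z<.378)&(L[:,0]<-.1)&(L[:,0]>-.22)&(abs(L[:,1])<.2)
        b=(z>.19)&(z<.2)&(abs(L[:,1])<.12)&(L[:,0]<-.14)&(L[:,0]>-.2)
        h=(z>.212)&(z<.221)&(abs(L[:,1])<.04)&(abs(L[:,0])<.1)
        (cc,s,an)=cv2.minAreaRect((L[li]*1000).astype(np.float32)); 
        an=an if s[0]<s[1] else an-90
        a+=np.radians(an); 
        g=g+R@np.array([np.median([L[h,0].max()-.07,L[h,0].min()+.07]), (L[h,1].max()+L[h,1].min())/2])
    print(n,'g',g.round(4),'yaw',np.degrees(a).round(2),'light c',np.round(cc,1),np.round(s,1),'housing',L[h].min(0).round(4),L[h].max(0).round(4),'bar',L[b].min(0).round(4),L[b].max(0).round(4),'x med',np.median(L[b,0]).round(4))
    t=(z>.224)&(z<.26)&(abs(L[:,1])<.04)&(abs(L[:,0])<.1)
    print(np.c_[L[t],z[t]*1,].round(3)[::max(1,t.sum()//25)].tolist())
W=pts(T)
print('bluebox z',np.nanmax(W[190:285,410:475,2]),'carton',W[160,362],'can',W[143,157],'cup',W[183,333],'y3',W[229,120],W[280,150],W[272,200])
E
python3 m2.py
```

```text
top g [ 0.7778 -0.0673] yaw 15.54 light c [-132.5   -2.5] [289.6  64.6] housing [-0.0694 -0.0257] [0.0694 0.0257] bar [-0.1687 -0.102 ] [-0.1416  0.0973] x med -0.1595
[[0.023, -0.01, 0.237], [0.022, 0.003, 0.239], [0.021, -0.003, 0.238], [0.019, -0.009, 0.238], [0.022, 0.012, 0.24], [0.021, 0.006, 0.237], [0.019, 0.0, 0.238], [0.019, 0.013, 0.238], [0.019, 0.003, 0.23], [-0.016, -0.018, 0.241], [-0.019, -0.023, 0.244], [-0.02, -0.02, 0.243], [-0.02, -0.018, 0.232], [-0.018, 0.02, 0.238], [-0.017, 0.022, 0.227], [-0.021, 0.018, 0.238], [-0.029, -0.025, 0.224], [-0.036, -0.022, 0.239], [-0.034, -0.017, 0.225], [-0.04, -0.02, 0.244], [-0.037, -0.017, 0.225], [-0.04, -0.021, 0.231], [-0.041, -0.018, 0.226], [-0.038, 0.016, 0.239], [-0.04, 0.02, 0.238], [-0.039, 0.022, 0.226], [-0.041, 0.016, 0.226]]
scene g [ 0.7775 -0.07  ] yaw 16.12 light c [-132.5   -0.4] [289.6  64.4] housing [-0.0702 -0.025 ] [0.0702 0.025 ] bar [-0.1673 -0.0989] [-0.141  0.099] x med -0.1578
[[-0.041, 0.017, 0.241], [-0.038, 0.022, 0.245], [-0.038, 0.019, 0.239], [-0.038, 0.016, 0.234], [-0.038, 0.021, 0.23], [-0.
[... 175 characters left out ...]
, 0.017, 0.231], [-0.032, -0.02, 0.224], [-0.02, -0.019, 0.24], [-0.019, -0.023, 0.239], [-0.018, -0.018, 0.237], [-0.019, -0.018, 0.225], [0.018, 0.012, 0.237], [0.017, 0.004, 0.236], [0.02, 0.009, 0.237], [0.022, 0.014, 0.236], [0.019, 0.0, 0.237], [0.021, 0.005, 0.237], [0.017, -0.01, 0.236], [0.02, -0.005, 0.236], [0.022, -0.0, 0.237], [0.019, -0.014, 0.237], [0.021, -0.009, 0.237], [0.022, -0.004, 0.233], [0.022, -0.015, 0.237]]
bluebox z 0.2469111400484143 carton [ 0.67431149 -0.35680655  0.06374179] can [0.7099785  0.32770113 0.16848654] cup [ 0.60092465 -0.26736253  0.00284366] y3 [0.4359125  0.44416606 0.14787445] [0.27631565 0.34416731 0.14708645] [0.30415365 0.18358175 0.16932534]
```

```bash
cat >> h.py <<'E'
from scipy.spatial.transform import Rotation as Ro
G=np.array([.7777,-.0687]); YAW=np.radians(15.7)
def gw(x,y): return G+np.array([[np.cos(YAW),-np.sin(YAW)],[np.sin(YAW),np.cos(YAW)]])@[x,y]
def tool(A,lean):   # headset x heading A (deg), wrist leaning to -A; tool y = headset +y
    a,t=np.radians([A,lean]); h=np.array([np.cos(a),np.sin(a),0]); k=np.array([0,0,1.])
    z=np.sin(t)*h-np.cos(t)*k; y=np.array([-np.sin(a),np.cos(a),0]); return np.c_[np.cross(y,z),y,z]
def plan(*wps):     # (A,lean,x,y,z) -> deltas from now
    s=readout.state(); R0=Ro.from_quat(s['orientation']).as_matrix()
    for A,l,*p in wps:
        d=np.r_[Ro.from_matrix(R0.T@tool(A,l)).as_rotvec(),R0.T@(np.array(p)-s['position'])]
        print([float(v) for v in d.round(4)])
def where():
    s=readout.state(); R0=Ro.from_quat(s['orientation']).as_matrix(); z=R0[:,2];y=R0[:,1]
    L=gw(0,0); a=YAW; d=s['position'][:2]-L
    print('t',round(s['clock'],2),'p',s['position'].round(4),'A',np.degrees(np.arctan2(-y[0],y[1])).round(2),'lean',np.degrees(np.arccos(-z[2])).round(2),'gauge xy',round(d[0]*np.cos(a)+d[1]*np.sin(a),4),round(-d[0]*np.sin(a)+d[1]*np.cos(a),4),'F',s['ft_force'].round(2),'open',round(s['opening'],4)); print('q',s['q'].round(2))
E
python3 - <<'E'
from h import *
where()
plan((-156,0,.29,-.6,.42),(-130,0,.42,-.35,.44),(-90,0,.47,-.05,.44),(-45,15,.46,.2,.42))
E
```

```text
t 0.1 p [ 0.2743 -0.6163  0.2492] A -156.0 lean 0.09 gauge xy -0.6328 -0.391 F [-0.14  0.37  0.02] open 0.0852
q [ 1.07  0.58  0.02  1.44 -0.01  1.13 -0.06]
[-0.0015, 0.0001, -0.0001, 0.0209, -0.0088, -0.1708]
[-0.0015, -0.0003, -0.4539, 0.2414, -0.1844, -0.1905]
[-0.0014, -0.0008, -1.152, 0.4091, -0.4381, -0.1901]
[-0.2545, -0.1755, -1.9246, 0.5016, -0.6705, -0.1698]
```

Emit:
{"name": "step_arm", "arguments": {
  "deltas": [0,0,0,0.02,-0.01,-0.17,1,0,0,0,0.02,-0.01,-0.17,1,0,0,0,0.02,-0.01,-0.17,1,0,0,-0.15,0.09,-0.07,-0.18,1,0,0,-0.3,0.17,-0.13,-0.19,1,0,0,-0.45,0.24,-0.18,-0.19,1,0,0,-0.63,0.28,-0.25,-0.19,1,0,0,-0.8,0.325,-0.31,-0.19,1,0,0,-0.97,0.37,-0.375,-0.19,1,0,0,-1.15,0.41,-0.44,-0.19,1,-0.06,-0.04,-1.34,0.43,-0.5,-0.185,1,-0.12,-0.09,-1.53,0.455,-0.555,-0.18,1,-0.19,-0.13,-1.73,0.48,-0.61,-0.175,1,-0.25,-0.175,-1.92,0.5,-0.67,-0.17,1,-0.25,-0.175,-1.92,0.5,-0.67,-0.17,1,-0.25,-0.175,-1.92,0.5,-0.67,-0.17,1]
}}

```text
clock: 2.1
position: [0.4578, 0.1827, 0.4214]
orientation: [0.381, 0.915, -0.05, 0.12]
ft_force: [1.6, -0.5, -0.3]
opening: 0.0853
```

Run:
```python
from h import *
where()
plan((-25,35,.44,.28,.36),(-3.8,35,.42,.322,.265),(-3.8,35,.486,.3175,.171))
```

```text
t 2.1 p [0.4578 0.1827 0.4214] A -45.23 lean 14.9 gauge xy -0.2399 0.3286 F [ 1.63 -0.5  -0.34] open 0.0853
q [-0.03  0.19 -0.77  1.66  0.4   1.37 -0.1 ]
[-0.1504, -0.3472, -0.3215, 0.0947, 0.0559, 0.0383]
[-0.3072, -0.3356, -0.6586, 0.1615, 0.0713, 0.1188]
[-0.3072, -0.3356, -0.6586, 0.1377, 0.1151, 0.2224]
```

Emit:
{"name": "step_arm", "arguments": {
  "deltas": [-0.075,-0.17,-0.16,0.05,0.03,0.02,1,-0.15,-0.35,-0.32,0.095,0.055,0.04,1,-0.23,-0.34,-0.49,0.13,0.065,0.08,1,-0.307,-0.336,-0.659,0.16,0.07,0.119,1,-0.307,-0.336,-0.659,0.16,0.07,0.119,1,-0.307,-0.336,-0.659,0.16,0.07,0.119,1,-0.307,-0.336,-0.659,0.16,0.07,0.119,1]
}}

```text
clock: 2.98
position: [0.4206, 0.3201, 0.2658]
orientation: [0.033, 0.953, -0.01, 0.301]
ft_force: [0.9, 1.1, -0.1]
opening: 0.0851
```

Run:
```python
from h import *
where()
c=cam('wrist'); save(c,'w1.png'); W=pts(c).reshape(-1,3); c2=cam('top')
for n,cc in(('wrist',c),('top',c2)):
    W=pts(cc).reshape(-1,3)
    m=(W[:,2]>.167)&(W[:,2]<.185)&(abs(W[:,0]-.486)<.06)&(abs(W[:,1]-.318)<.06)
    if m.sum()>5:
        print(n,m.sum(),W[m].mean(0).round(4),cv2.minAreaRect((W[m,:2]*1000).astype(np.float32)))
plan((-3.8,35,.486,.3175,.171))
```

```text
t 2.98 p [0.4206 0.3201 0.2658] A -3.97 lean 35.04 gauge xy -0.2385 0.4709 F [ 0.85  1.13 -0.07] open 0.0851
q [-0.41  0.32 -0.88  2.15  1.11  0.97 -0.5 ]
wrist 2793 [0.478  0.3195 0.1746] ((485.148193359375, 319.0364074707031), (34.066104888916016, 60.994258880615234), 85.9480972290039)
top 210 [0.4862 0.3189 0.1753] ((486.1995849609375, 319.7955017089844), (34.57536315917969, 57.81728744506836), 86.98078155517578)
[-0.0004, 0.0007, -0.0022, 0.0009, 0.0016, 0.1152]
```

View pics/w1.png

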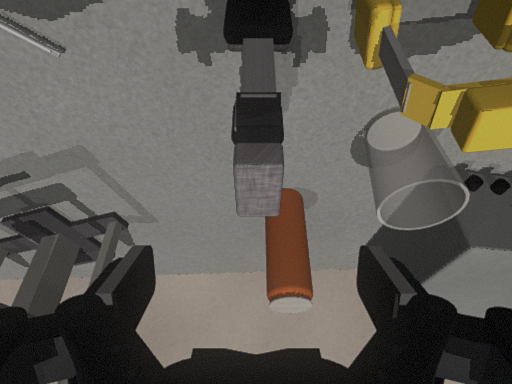

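The wrist view shows the grey cushion of the dark headset at (258,180), centred between the jaws. The beaker is clear on the right at (415,170). I go straight in along the tool axis, close and lift.

Emit:
{"name": "step_arm", "arguments": {
  "deltas": [0,0,0,0,0.001,0.03,1,0,0,0,0.001,0.002,0.06,1,0,0,0,0.001,0.003,0.09,1,0,0,0,0.001,0.003,0.115,1,0,0,0,0.001,0.003,0.115,1,0,0,0,0.001,0.003,0.115,-1,0,0,0,0.001,0.003,0.115,-1,0,0,0,0.001,0.003,0.115,-1,0,0,0,0.001,0.003,0.115,-1,0,0,0,0.001,0.003,0.115,-1,0,0,0,0.001,0.003,0.115,-1,0,0,0,0.001,0.003,0.115,-1],
  "grip_force": 110
}}

```text
clock: 4.58
position: [0.4857, 0.3192, 0.1724]
orientation: [0.033, 0.953, -0.01, 0.302]
ft_force: [-5.5, -3.3, 9.6]
opening: 0.0322
```

Run:
```python
from h import *
where()
# hang height TCP z=.223; carry 6 mm above. headset centre vs bar x: -0.16-0.02
z=.230
plan((-3.8,35,.486,.319,.235),(5,35,*gw(-.30,.33),.235),(15.7,35,*gw(-.20,.20),z),(15.7,35,*gw(-.18,.16),z))
```

```text
t 4.58 p [0.4857 0.3192 0.1724] A -3.9 lean 35.15 gauge xy -0.1762 0.4524 F [-5.5  -3.31  9.61] open 0.0322
q [-0.42  0.53 -0.77  2.19  1.42  0.92 -0.71]
[0.0002, 0.0026, -0.0022, -0.0363, -0.0, -0.051]
[-0.0881, 0.0027, -0.1279, 0.0256, -0.1568, -0.0949]
[-0.1954, 0.0028, -0.2807, -0.0842, -0.2457, -0.0116]
[-0.1954, 0.0028, -0.2807, -0.1106, -0.2767, 0.0069]
```

Emit:
{"name": "step_arm", "arguments": {
  "deltas": [0,0,0,-0.018,0,-0.025,-1,0,0,0,-0.036,0,-0.051,-1,-0.03,0,-0.04,-0.015,-0.05,-0.066,-1,-0.06,0,-0.085,0.005,-0.105,-0.08,-1,-0.088,0.003,-0.128,0.025,-0.155,-0.095,-1,-0.125,0.003,-0.18,-0.01,-0.185,-0.065,-1,-0.16,0.003,-0.23,-0.045,-0.215,-0.04,-1,-0.195,0.003,-0.281,-0.085,-0.245,-0.012,-1,-0.195,0.003,-0.281,-0.111,-0.277,0.007,-1,-0.195,0.003,-0.281,-0.111,-0.277,0.007,-1,-0.195,0.003,-0.281,-0.111,-0.277,0.007,-1]
}}

```text
clock: 5.95
position: [0.5615, 0.0351, 0.2299]
orientation: [-0.129, 0.945, 0.041, 0.298]
ft_force: [0.1, 0.4, -2.2]
opening: 0.0317
```

```bash
cat > look.py <<'E'
from h import *
import sys
where()
c=cam('scene'); f=c['frame']
cv2.imwrite('pics/'+sys.argv[1],cv2.resize(f[170:330,140:340],None,fx=4,fy=3.75,interpolation=cv2.INTER_CUBIC)[...,::-1])
def L(W):
    a=YAW; d=W[:,:2]-G; return np.c_[d[:,0]*np.cos(a)+d[:,1]*np.sin(a),-d[:,0]*np.sin(a)+d[:,1]*np.cos(a),W[:,2]]
for n in('scene','top'):
    cc=c if n=='scene' else cam('top')
    P=L(pts(cc).reshape(-1,3)); z=P[:,2]
    b=(z>.19)&(z<.199)&(P[:,1]>-.1)&(P[:,1]<-.02)&(P[:,0]<-.12)&(P[:,0]>-.27)
    p=(z>.230)&(z<.245)&(abs(P[:,1])<.012)&(P[:,0]>-.065)&(P[:,0]<.06)
    rr=(z>.228)&(z<.25)&(abs(abs(P[:,1])-.02)<.006)&(P[:,0]>-.07)&(P[:,0]<.01)
    md=lambda m:np.median(P[m,0]).round(4) if m.sum() else None
    print(n,'bar x',b.sum(),md(b),'pointer x',p.sum(),md(p),'rider',rr.sum(), (P[rr,0].mean()).round(4) if rr.sum() else None)
E
python3 look.py s1.png
```

```text
t 5.95 p [0.5615 0.0351 0.2299] A 15.55 lean 34.95 gauge xy -0.1801 0.1585 F [ 0.08  0.39 -2.2 ] open 0.0317
q [ 0.6   0.34 -0.88  2.27  1.45  0.2   0.3 ]
scene bar x 108 -0.1585 pointer x 19 0.0197 rider 30 -0.0292
top bar x 93 -0.1587 pointer x 15 0.0204 rider 24 -0.0276
```

View pics/s1.png

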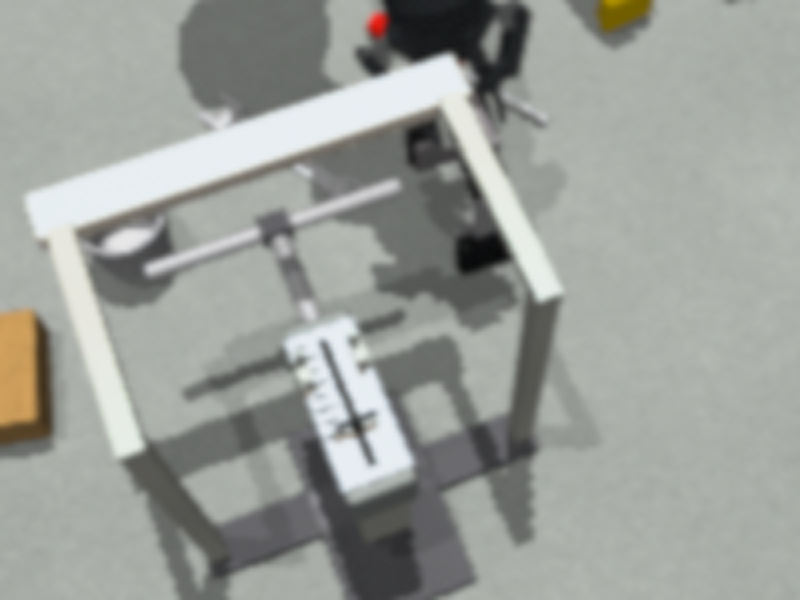

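The headset hangs upright at (470,190), clear of the bar's +y end. The pointer is home at (355,425) and the rider is at (330,360). The rider setting measures about 0.049. I now slide along the bar.

Run:
```python
from h import *
plan((15.7,35,*gw(-.18,.11),.23),(15.7,35,*gw(-.18,.058),.23))
```

```text
[0.0005, -0.0008, 0.0013, -0.0003, -0.0507, 0.0003]
[0.0005, -0.0008, 0.0013, -0.0002, -0.1027, 0.0002]
```

Emit:
{"name": "step_arm", "arguments": {
  "deltas": [0,0,0,0,-0.017,0,-1,0,0,0,0,-0.034,0,-1,0,0,0,0,-0.05,0,-1,0,0,0,0,-0.05,0,-1]
}}

```text
clock: 6.55
position: [0.5736, -0.0108, 0.2299]
orientation: [-0.131, 0.945, 0.041, 0.297]
ft_force: [-0.6, -0.1, -2.7]
opening: 0.0318
```

```bash
python3 -c "
from h import *
where()
plan((15.7,35,*gw(-.18,.058),.23))"
```

```text
t 6.55 p [ 0.5736 -0.0108  0.2299] A 15.76 lean 34.92 gauge xy -0.1809 0.111 F [-0.57 -0.07 -2.75] open 0.0318
q [ 0.77  0.39 -0.96  2.23  1.26  0.2   0.59]
[0.0003, -0.0014, 0.001, -0.0007, -0.053, 0.0004]
```

Emit:
{"name": "step_arm", "arguments": {
  "deltas": [0,0,0,0,-0.014,0,-1,0,0,0,0,-0.027,0,-1,0,0,0,0,-0.04,0,-1,0,0,0,0,-0.053,0,-1,0,0,0,0,-0.053,0,-1]
}}

```text
clock: 7.18
position: [0.5876, -0.0613, 0.2298]
orientation: [-0.131, 0.945, 0.041, 0.297]
ft_force: [0.1, 0.7, -2.9]
opening: 0.032
```

```bash
python3 look.py s2.png
python3 - <<'E'
from h import *
# pre-pull: lower to 2mm clearance, and take up slack
plan((15.7,35,*gw(-.185,.058),.227),(15.7,35,*gw(-.195,.058),.227),(15.7,35,*gw(-.203,.058),.227))
E
```

```text
t 7.17 p [ 0.5876 -0.0613  0.2298] A 15.76 lean 34.9 gauge xy -0.181 0.0586 F [ 0.07  0.67 -2.94] open 0.032
q [ 0.94  0.48 -1.09  2.17  1.12  0.27  0.85]
scene bar x 112 -0.1577 pointer x 19 0.0194 rider 28 -0.0302
top bar x 99 -0.1588 pointer x 14 0.0209 rider 24 -0.0287
[0.0013, -0.0013, 0.0023, 0.0052, -0.0015, 0.0001]
[0.0013, -0.0013, 0.0023, 0.0134, -0.0015, -0.0056]
[0.0013, -0.0013, 0.0023, 0.02, -0.0015, -0.0102]
```

View pics/s2.png

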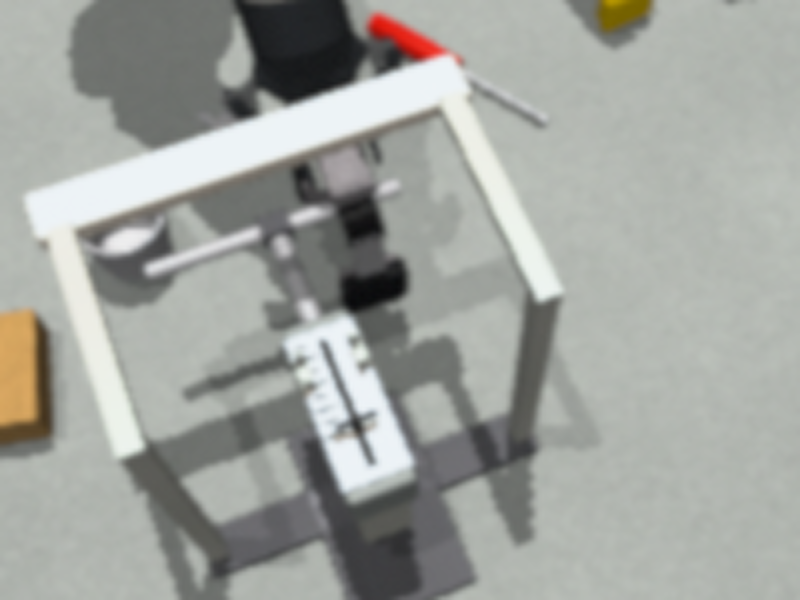

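The headband is over the bar: cushion at (345,170), bar passing under it, pointer home. I pull first to about 35 mm of draw, then measure.

Emit:
{"name": "step_arm", "arguments": {
  "deltas": [0,0,0,0.006,-0.001,-0.004,-1,0,0,0,0.012,-0.001,-0.008,-1,0,0,0,0.016,-0.001,-0.011,-1,0,0,0,0.02,-0.001,-0.014,-1,0,0,0,0.024,-0.001,-0.017,-1,0,0,0,0.028,-0.001,-0.0195,-1,0,0,0,0.032,-0.001,-0.0225,-1,0,0,0,0.036,-0.001,-0.025,-1,0,0,0,0.04,-0.001,-0.028,-1,0,0,0,0.044,-0.001,-0.031,-1,0,0,0,0.044,-0.001,-0.031,-1,0,0,0,0.044,-0.001,-0.031,-1]
}}

```text
clock: 8.78
position: [0.5366, -0.0759, 0.2308]
orientation: [-0.132, 0.945, 0.041, 0.298]
ft_force: [5.8, 1.6, -1.1]
opening: 0.0318
```

```bash
python3 look.py s3.png
```

```text
t 8.78 p [ 0.5366 -0.0759  0.2308] A 15.85 lean 35.01 gauge xy -0.2341 0.0583 F [ 5.79  1.58 -1.14] open 0.0318
q [ 1.1   0.43 -1.17  2.27  1.13  0.22  0.87]
scene bar x 108 -0.1899 pointer x 18 -0.012 rider 33 -0.0286
top bar x 95 -0.1904 pointer x 14 -0.0111 rider 24 -0.0273
```

Emit:
{"name": "step_arm", "arguments": {
  "deltas": [0,0,0,0.002,0,-0.0014,-1,0,0,0,0.004,0,-0.0028,-1,0,0,0,0.006,0,-0.0042,-1,0,0,0,0.008,0,-0.0056,-1,0,0,0,0.01,0,-0.007,-1,0,0,0,0.012,0,-0.0084,-1,0,0,0,0.0137,0,-0.0096,-1,0,0,0,0.0137,0,-0.0096,-1]
}}

```text
clock: 9.88
position: [0.5216, -0.0802, 0.2318]
orientation: [-0.132, 0.944, 0.042, 0.299]
ft_force: [8.0, 1.7, -0.9]
opening: 0.0317
```

```bash
python3 look.py s4.png; cd pics; python3 -c "
import cv2;a=cv2.imread('s4.png');cv2.imwrite('s4c.png',a[:,150:600])"
```

```text
t 9.88 p [ 0.5216 -0.0802  0.2318] A 15.88 lean 35.16 gauge xy -0.2496 0.0583 F [ 7.96  1.75 -0.85] open 0.0317
q [ 1.16  0.43 -1.22  2.29  1.14  0.21  0.87]
scene bar x 60 -0.2016 pointer x 17 -0.0262 rider 31 -0.0296
top bar x 102 -0.2042 pointer x 14 -0.0251 rider 25 -0.0279
```

View pics/s4c.png

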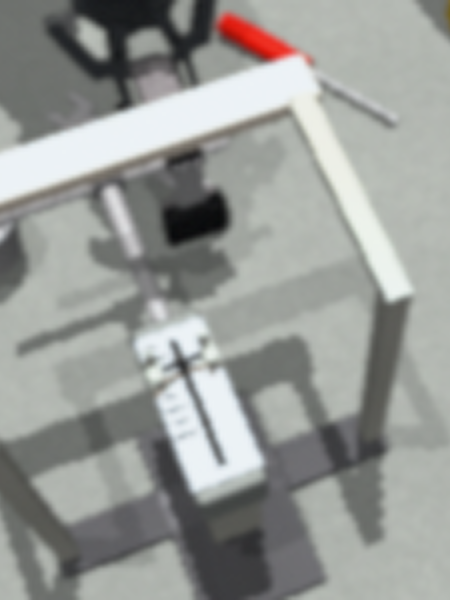

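The pointer at (183,362) stands between the prongs, about 3 mm short of the middle. I nudge it 2 mm and hold for about 2 s.

Emit:
{"name": "step_arm", "arguments": {
  "deltas": [0,0,0,0.0012,0,-0.0008,-1,0,0,0,0.0024,0,-0.0016,-1,0,0,0,0.0024,0,-0.0016,-1,0,0,0,0.0024,0,-0.0016,-1,0,0,0,0.0024,0,-0.0016,-1,0,0,0,0.0024,0,-0.0016,-1,0,0,0,0.0024,0,-0.0016,-1,0,0,0,0.0024,0,-0.0016,-1]
}}

```text
clock: 10.98
position: [0.5202, -0.0805, 0.2329]
orientation: [-0.132, 0.944, 0.042, 0.301]
ft_force: [8.1, 1.6, -0.1]
opening: 0.0319
```

```bash
python3 look.py s5.png
```

```text
t 10.97 p [ 0.5202 -0.0805  0.2329] A 15.92 lean 35.33 gauge xy -0.2511 0.0583 F [ 8.1   1.56 -0.15] open 0.0319
q [ 1.17  0.43 -1.23  2.29  1.14  0.21  0.87]
scene bar x 59 -0.2013 pointer x 16 -0.0268 rider 30 -0.0299
top bar x 101 -0.2045 pointer x 14 -0.0252 rider 23 -0.0292
```

Emit:
{"name": "step_arm", "arguments": {
  "deltas": [0,0,0,0,0,0,-1,0,0,0,0,0,0,-1,0,0,0,0,0,0,-1,0,0,0,0,0,0,-1,0,0,0,0,0,0,-1,0,0,0,0,0,0,-1,0,0,0,0,0,0,-1,0,0,0,0,0,0,-1]
}}

```text
clock: 12.08
position: [0.5208, -0.0803, 0.2334]
orientation: [-0.132, 0.943, 0.042, 0.301]
ft_force: [8.2, 2.0, -4.1]
opening: 0.0319
```

```bash
python3 look.py s6.png;  python3 - <<'E'
from h import *
plan((15.7,35,*gw(-.225,.058),.231),(15.7,35,*gw(-.2,.058),.2305),(15.7,35,*gw(-.18,.058),.230),(15.7,35,*gw(-.162,.058),.230))
E
```

```text
t 12.07 p [ 0.5208 -0.0803  0.2334] A 15.94 lean 35.42 gauge xy -0.2504 0.0584 F [ 8.17  1.96 -4.12] open 0.0319
q [ 1.17  0.43 -1.23  2.29  1.14  0.21  0.87]
scene bar x 65 -0.2007 pointer x 17 -0.0259 rider 33 -0.0292
top bar x 95 -0.2039 pointer x 13 -0.0249 rider 26 -0.0285
[0.0024, 0.0073, 0.0035, -0.0193, -0.0005, 0.0167]
[0.0024, 0.0073, 0.0035, -0.0394, -0.0006, 0.0316]
[0.0024, 0.0073, 0.0035, -0.0554, -0.0007, 0.0436]
[0.0024, 0.0073, 0.0035, -0.0701, -0.0007, 0.054]
```

Held for about 2 s between the prongs, but still about 3.5 mm short of the middle. A further nudge and another hold gives more margin.

Emit:
{"name": "step_arm", "arguments": {
  "deltas": [0,0.003,0.002,0.0015,0,-0.0005,-1,0,0.007,0.003,0.003,0,-0.001,-1,0,0.007,0.003,0.0046,0,-0.0016,-1,0,0.007,0.003,0.0046,0,-0.0016,-1,0,0.007,0.003,0.0046,0,-0.0016,-1,0,0.007,0.003,0.0046,0,-0.0016,-1,0,0.007,0.003,0.0046,0,-0.0016,-1,0,0.007,0.003,0.0046,0,-0.0016,-1,0,0.007,0.003,0.0046,0,-0.0016,-1,0,0.007,0.003,0.0046,0,-0.0016,-1,0,0.007,0.003,0.0046,0,-0.0016,-1,0,0.007,0.003,0.0046,0,-0.0016,-1,0,0.007,0.003,0.0046,0,-0.0016,-1,0,0.007,0.003,0.0046,0,-0.0016,-1]
}}

```text
clock: 13.92
position: [0.5178, -0.0811, 0.2334]
orientation: [-0.131, 0.944, 0.042, 0.3]
ft_force: [8.5, 3.0, 0.5]
opening: 0.0319
```

```bash
python3 look.py s7.png;  python3 - <<'E'
from h import *
plan((15.7,35,*gw(-.225,.058),.231),(15.7,35,*gw(-.2,.058),.2305),(15.7,35,*gw(-.18,.058),.230),(15.7,35,*gw(-.162,.058),.230))
E
```

```text
t 13.93 p [ 0.5178 -0.0811  0.2334] A 15.85 lean 35.22 gauge xy -0.2535 0.0584 F [8.53 2.99 0.53] open 0.0319
q [ 1.18  0.43 -1.25  2.3   1.13  0.22  0.88]
scene bar x 42 -0.2031 pointer x 18 -0.0284 rider 31 -0.0298
top bar x 102 -0.2067 pointer x 13 -0.027 rider 26 -0.0285
[0.0026, 0.0038, 0.0013, -0.0219, -0.0004, 0.0184]
[0.0026, 0.0038, 0.0013, -0.0421, -0.0005, 0.0332]
[0.0026, 0.0038, 0.0013, -0.0581, -0.0006, 0.0452]
[0.0026, 0.0038, 0.0013, -0.0728, -0.0006, 0.0555]
```

Pointer within about 1.5 mm of the middle, and held. Now easing back at about 20 mm/s.

Emit:
{"name": "step_arm", "arguments": {
  "deltas": [0,0,0,-0.002,0,0.0016,-1,0,0,0,-0.004,0,0.0033,-1,0,0,0,-0.006,0,0.005,-1,0,0,0,-0.008,0,0.0067,-1,0,0,0,-0.01,0,0.0084,-1,0,0,0,-0.012,0,0.01,-1,0,0,0,-0.014,0,0.0117,-1,0,0,0,-0.016,0,0.0134,-1,0,0,0,-0.018,0,0.015,-1,0,0,0,-0.02,0,0.0167,-1,0,0,0,-0.022,0,0.0184,-1,0,0,0,-0.024,0,0.02,-1,0,0,0,-0.026,0,0.0213,-1,0,0,0,-0.028,0,0.0228,-1,0,0,0,-0.03,0,0.0243,-1,0,0,0,-0.032,0,0.0258,-1,0,0,0,-0.034,0,0.0273,-1,0,0,0,-0.036,0,0.0287,-1,0,0,0,-0.038,0,0.0302,-1,0,0,0,-0.04,0,0.0316,-1]
}}

```text
clock: 16.52
position: [0.5667, -0.0672, 0.2305]
orientation: [-0.131, 0.944, 0.042, 0.299]
ft_force: [0.8, 1.0, 2.5]
opening: 0.0319
```

```bash
python3 look.py s8.png;  python3 - <<'E'
from h import *
plan((15.7,35,*gw(-.195,.058),.231),(15.7,35,*gw(-.18,.058),.230),(15.7,35,*gw(-.161,.058),.230))
E
```

```text
t 16.52 p [ 0.5667 -0.0672  0.2305] A 15.85 lean 35.2 gauge xy -0.2027 0.0586 F [0.79 1.05 2.53] open 0.0319
q [ 1.03  0.47 -1.16  2.21  1.18  0.26  0.81]
scene bar x 111 -0.159 pointer x 18 0.0192 rider 30 -0.0293
top bar x 97 -0.1594 pointer x 14 0.0201 rider 21 -0.0281
[0.0029, 0.0035, 0.0011, -0.0066, -0.0006, 0.0039]
[0.0029, 0.0035, 0.0011, -0.0182, -0.0006, 0.0134]
[0.0029, 0.0035, 0.0011, -0.0338, -0.0007, 0.0243]
```

Emit:
{"name": "step_arm", "arguments": {
  "deltas": [0,0,0,-0.003,0,0.001,-1,0,0,0,-0.0066,0,0.003,-1,0,0,0,-0.011,0,0.006,-1,0,0,0,-0.015,0,0.009,-1,0,0,0,-0.0188,0,0.0118,-1,0,0,0,-0.0188,0,0.0118,-1]
}}

```text
clock: 17.38
position: [0.5884, -0.0608, 0.2317]
orientation: [-0.131, 0.944, 0.043, 0.299]
ft_force: [0.5, -0.6, -1.9]
opening: 0.032
```

```bash
python3 look.py s9.png
python3 - <<'E'
from h import *
c=cam('scene'); f=c['frame']; P=pts(c)
cv2.imwrite('pics/s9c.png',cv2.resize(f[180:270,175:265],None,fx=6,fy=6,interpolation=cv2.INTER_CUBIC)[...,::-1])
plan((15.7,35,*gw(-.161,.058),.230))
for n in('top','scene'):
    W=pts(cam(n)).reshape(-1,3);a=YAW;d=W[:,:2]-G; L=np.c_[d[:,0]*np.cos(a)+d[:,1]*np.sin(a),-d[:,0]*np.sin(a)+d[:,1]*np.cos(a),W[:,2]]
    m=(abs(L[:,1]-.058)<.012)&(L[:,0]<-.09)&(L[:,0]>-.16)&(L[:,2]>.1)&(L[:,2]<.3)
    q=L[m]; q=q[q[:,0].argsort()]; print(n,q[::max(1,len(q)//14)].round(3).tolist())
E
```

```text
t 17.38 p [ 0.5884 -0.0608  0.2317] A 15.87 lean 35.21 gauge xy -0.1801 0.0588 F [ 0.5  -0.6  -1.93] open 0.032
q [ 0.98  0.5  -1.15  2.17  1.17  0.3   0.81]
scene bar x 113 -0.158 pointer x 18 0.0193 rider 29 -0.0298
top bar x 96 -0.1582 pointer x 14 0.0204 rider 24 -0.0289
[0.0029, 0.0032, 0.0013, -0.0151, -0.0007, 0.0126]
top [[-0.16, 0.062, 0.233], [-0.159, 0.065, 0.235], [-0.158, 0.068, 0.234], [-0.158, 0.061, 0.238], [-0.157, 0.052, 0.236], [-0.156, 0.055, 0.234], [-0.155, 0.057, 0.235], [-0.155, 0.07, 0.236], [-0.154, 0.063, 0.236], [-0.153, 0.054, 0.233], [-0.152, 0.057, 0.236], [-0.151, 0.047, 0.232], [-0.151, 0.05, 0.235], [-0.15, 0.053, 0.234], [-0.149, 0.056, 0.234], [-0.145, 0.057, 0.212], [-0.145, 0.069, 0.21], [-0.144, 0.062, 0.212]]
scene [[-0.16, 0.055, 0.234], [-0.153, 0.053, 0.235], [-0.151, 0.055, 0.238], [-0.149, 0.053, 0.215], [-0.144, 0.048, 0.216], [-0.137, 0.064, 0.209], [-0.133, 0.049, 0.201], [-0.129, 0.048, 0.196], [-0.126, 0.054, 0.164], [-0.125, 0.066, 0.147], [-0.125, 0.049, 0.196], [-0.125, 0.054, 0.16], [-0.123, 0.054, 0.12], [-0.117, 0.065, 0.116], [-0.115, 0.061, 0.108]]
```

View pics/s9c.png

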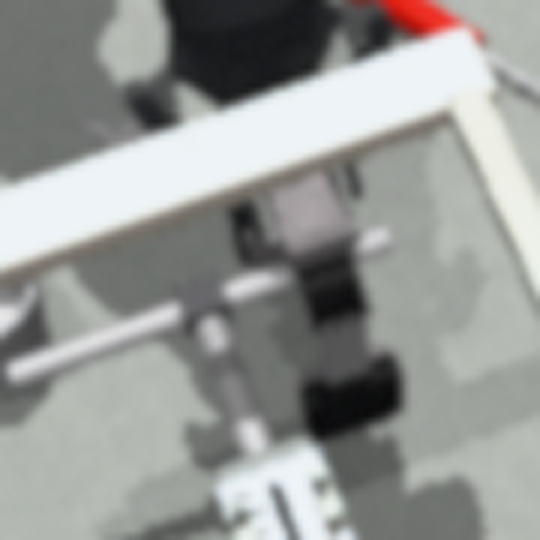

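The headset is still upright in the grip, with its cushion at (310,215) and the bar beneath it. The arch is about 8 mm above the bar and the bar is home. I centre it over the bar, then lower.

Emit:
{"name": "step_arm", "arguments": {
  "deltas": [0,0,0,-0.005,0,0.004,-1,0,0,0,-0.01,0,0.0085,-1,0,0,0,-0.0157,0,0.0128,-1,0,0,0,-0.0157,0,0.0128,-1,0,0,0,-0.0157,0,0.0128,-1]
}}

```text
clock: 18.25
position: [0.6073, -0.0556, 0.23]
orientation: [-0.131, 0.944, 0.042, 0.299]
ft_force: [-0.3, -0.3, -2.3]
opening: 0.0316
```

Run:
```python
from h import *
where()
plan((15.7,35,*gw(-.160,.058),.226),(15.7,35,*gw(-.160,.058),.223))
```

```text
t 18.25 p [ 0.6073 -0.0556  0.23  ] A 15.86 lean 35.17 gauge xy -0.1605 0.0588 F [-0.29 -0.26 -2.28] open 0.0316
q [ 0.93  0.52 -1.13  2.13  1.18  0.32  0.8 ]
[0.003, 0.003, 0.0012, 0.0019, -0.0008, 0.0036]
[0.003, 0.003, 0.0012, 0.0036, -0.0008, 0.006]
```

Emit:
{"name": "step_arm", "arguments": {
  "deltas": [0,0,0,0.001,0,0.0017,-1,0,0,0,0.002,0,0.0034,-1,0,0,0,0.003,0,0.0048,-1,0,0,0,0.0038,0,0.0058,-1,0,0,0,0.0038,0,0.0058,-1]
}}

```text
clock: 18.88
position: [0.6081, -0.0553, 0.224]
orientation: [-0.131, 0.944, 0.042, 0.3]
ft_force: [-3.9, -0.2, 6.8]
opening: 0.0319
```

```bash
python3 look.py s10.png
```

```text
t 18.88 p [ 0.6081 -0.0553  0.224 ] A 15.87 lean 35.27 gauge xy -0.1597 0.0588 F [-3.95 -0.16  6.81] open 0.0319
q [ 0.91  0.52 -1.09  2.14  1.22  0.3   0.76]
scene bar x 111 -0.1574 pointer x 18 0.0195 rider 30 -0.0292
top bar x 99 -0.1585 pointer x 14 0.0204 rider 23 -0.0282
```

Contact: about 9 N of change, so the band rests on the bar. I release with a partial opening and retreat along the tool axis.

Emit:
{"name": "step_arm", "arguments": {
  "deltas": [0,0,0,0,0,0,-0.1,0,0,0,0,0,0,0.1,0,0,0,0,0,0,0.4,0,0,0,0,0,0,0.4,0,0,0,0,0,0,0.4],
  "grip_force": 20
}}

```text
clock: 19.6
position: [0.6081, -0.0553, 0.224]
orientation: [-0.131, 0.944, 0.042, 0.3]
ft_force: [-0.8, 0.8, -0.1]
opening: 0.0597
```

```bash
python3 look.py s11.png
```

```text
t 19.6 p [ 0.6081 -0.0553  0.224 ] A 15.87 lean 35.27 gauge xy -0.1596 0.0588 F [-0.77  0.77 -0.08] open 0.0597
q [ 0.91  0.52 -1.09  2.14  1.22  0.3   0.76]
scene bar x 112 -0.158 pointer x 19 0.0197 rider 29 -0.0291
top bar x 103 -0.1583 pointer x 14 0.0206 rider 23 -0.0282
```

View pics/s11.png

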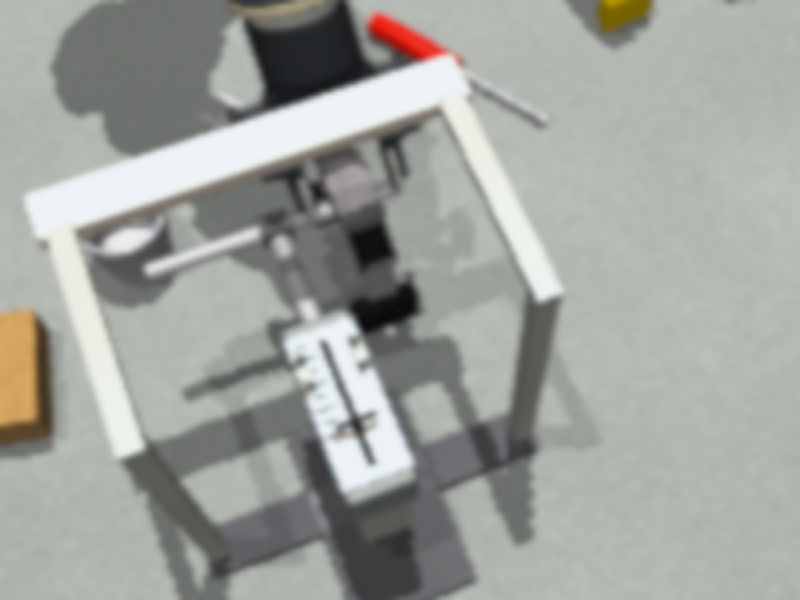

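The headset (350,190) hangs on the bar with the fingers open on both sides. I retreat along the tool axis.

Emit:
{"name": "step_arm", "arguments": {
  "deltas": [0,0,0,0,0,-0.006,0.4,0,0,0,0,0,-0.014,0.4,0,0,0,0,0,-0.025,0.4,0,0,0,0,0,-0.04,0.4,0,0,0,0,0,-0.06,0.4,0,0,0,0,0,-0.08,0.4,0,0,0,0,0,-0.1,0.4,0,0,0,0,0,-0.12,0.4,0,0,0,0,0,-0.13,0.4,0,0,0,0,0,-0.13,0.4,0,0,0,0,0,-0.13,0.4,0,0,0,0,0,-0.13,0.4,0,0,0,0,0,-0.13,0.4]
}}

```text
clock: 21.32
position: [0.5359, -0.0756, 0.3299]
orientation: [-0.132, 0.944, 0.043, 0.3]
ft_force: [0.1, 1.3, 0.0]
opening: 0.0601
```

```bash
python3 look.py s12.png
```

```text
t 21.32 p [ 0.5359 -0.0756  0.3299] A 15.91 lean 35.27 gauge xy -0.2346 0.0588 F [0.07 1.27 0.01] open 0.0601
q [ 1.4   0.37 -1.51  2.11  0.49  0.44  1.47]
scene bar x 112 -0.1582 pointer x 19 0.0195 rider 30 -0.0294
top bar x 99 -0.1588 pointer x 15 0.0207 rider 22 -0.0288
```

View pics/s12.png

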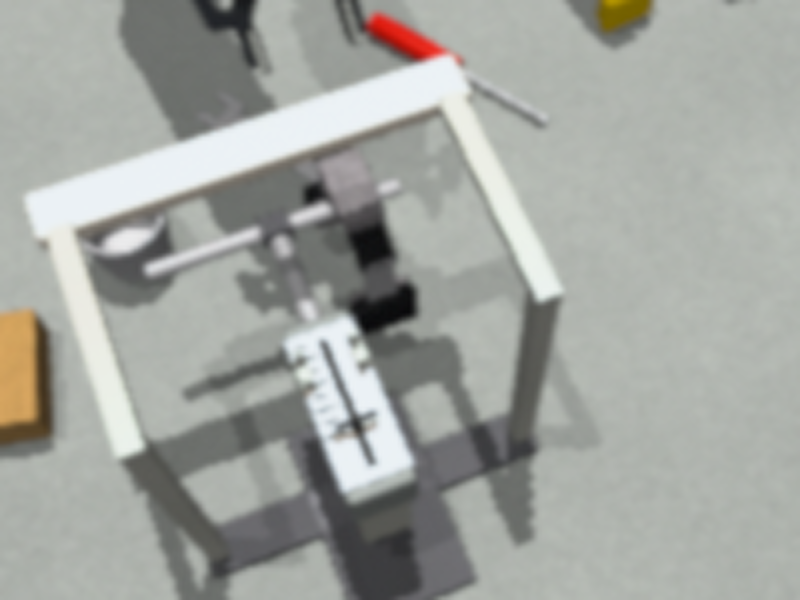

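The headset hangs freely on the bar, cushion at (345,180). The pointer is home, the rider is unmoved and the gripper is clear.

```bash
python3 -c "
from h import *
print(readout.state()['q'].round(3)); print(r.hand_in())"
```

```text
[ 1.401  0.368 -1.513  2.108  0.494  0.438  1.466]
the job is handed in; nothing more can be done
None
```

I did the proof pull and handed the job in at about 21 s. The dark headset is hanging by its headband on the +y half of the draw bar, with the bar home.

- **Pull:** I gripped the headset by its cushion with the tool leaned 35° and slid the headband over the bar from its free end. I drew the bar out until the pointer stood between the rider's prongs. It held there about 3.5 mm short of the middle for about 2 s. I then nudged it to within about 1.5 mm and held it more than another second. It never passed the rider in any picture.
- **Return:** I eased the bar back at about 20 mm/s, lowered the band onto the bar, released it and backed away.
- **Last checks:** Both cameras put the bar and pointer back at their starting readings, within about 1 mm. The rider read the same as before, to the same accuracy. The last picture, a close view of the gauge, shows the headset hanging with the gripper clear. I took no last picture of the whole bench to check the bystanders further out.
- **Mismatches:** The two cameras differed by 1 to 3 mm on the bar and pointer. The headset may have slipped or tilted by about 2 mm in the grip during the pull. Joint 3 ended close to its limit, at -1.513 against -1.52, but within range.

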